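Tip the nuts into the green corner

TASK

Pick up the stray steel nut from the bench and put it in the blue parts tray with the others while the tray stands on the bench. Then lift the tray by its handle, well clear of the bench, and tip it so that the corner with the green tape is lowest and all four nuts slide together into that corner. Finish while still holding the tray up there, tilted and steady, and leave the ball, the tape roll and the grinder where they are.

Things in the scene. Friction and masses are not known exactly. Their poses are not given: they have to be found in the camera images.
- tray: Blue open tray, loose, 0.25 to 0.5 kg, 218 x 168 mm outside, 210 x 160 inside (x, y), walls 4 mm, rims 45 mm and inner floor 7 mm above the bench (3 mm feet). Origin: underside centre; x along the long side, z up. The corner at +x +y has green tape. A wooden handle bridges the middle along y. The enamel is slick (friction with nuts 0.12 to 0.18).
- tray_handle (a point): Centre of the tray's wooden handle bar, 80 mm above the bench. The bar is 14 mm wide (tray x), 18 mm tall (71 to 89 mm above the bench), 176 mm long (tray y), on thin steel uprights at its ends; free room under it and on both sides. Axes as the tray's.
- green_corner (a point): The inner corner of the tray with the green tape, at the inner floor, 105 mm in x and 80 mm in y from the tray's centre. Axes as the tray's.
- stray_nut_centre (a point): Centre of the loose steel hex nut lying flat on the bench outside the tray: 24 mm across flats, 28 mm across corners, 13 mm high, 14 mm hole, 30 g. Centre 6.5 mm above its underside. z is the axis of the hole; x is square to a pair of flats.
- nut1_centre (a point): Centre of one of three like hex nuts (24 mm across flats, 13 mm high) that start lying flat in the tray.
- nut2_centre (a point): Centre of one of three like hex nuts (24 mm across flats, 13 mm high) that start lying flat in the tray.
- nut3_centre (a point): Centre of one of three like hex nuts (24 mm across flats, 13 mm high) that start lying flat in the tray.
- steel_ball: Bystander: polished hollow steel ball, 130 mm diameter, on a black rubber ring, 135 mm high in all; loose. Origin under its centre. Leave alone.
- tape_roll: Bystander: roll of green tape lying flat, 96 mm outside diameter, 25 mm high; loose. Origin under its centre. Leave alone.
- grinder: Bystander: black and grey angle grinder lying along its own x, 230 mm long, 55 mm wide, 60 mm high; loose. Origin under its middle. Leave alone.

How it is judged:
By the outcome, as a careful person would: the job done as asked, in the order asked, and still so for the second after the job is handed in, while the arm keeps its last pose, push and grip.
It also fails if it takes over 51 s, if anything falls off the work surface, if the arm or the gripper's body presses on something with over 40 N, if the wrist force passes 120 N, or if a joint passes its speed limit or range.

ROBOT

A 6-joint arm with a two-finger parallel gripper is mounted at the origin on the work surface. World frame = base frame: x ahead of the robot, y to its left, z up, the work surface at z = 0. Lengths are in mm, angles in degrees, forces in N, time in s.
With the tool pointing down it reaches from about 300 to 850 mm from the base axis. Payload 4.2 kg.
Tool frame: the origin (TCP) lies midway between the tips of the shut fingers; the grasp point (between the pads) lies 19 mm behind it (env.grip_point_offset is the distance from the TCP to the grasp point, in mm); z points along the fingers, x is the direction in which the jaws open and shut, and the axes are right-handed (so a half turn about z gives the same grasp; the last joint's range is limited). The gripper opens to 91 mm and grips with 3 to 60 N. Pads are 32 mm wide; open, the fingers measure 118 mm over their backs; the gripper's body (76 mm by 178 mm) begins 60 mm behind the grasp point.
Start: joints at [67.953, 18.312, 89.639, -0, 72.044, -1.146], TCP at [205.142, 537.178, 213.976] pointing down, gripper open.
Joint ranges: [-177.97, 177.97], [-48.28, 115.42], [12.27, 149.76], [-77.06, 257.06], [2.81, 150.46], [-146.56, 146.56]. Speed limits (degrees/s): [147.25, 147.25, 180, 180, 180, 180].

INTERFACE

Orientations are given as [roll, pitch, yaw] about the fixed x, y, z axes, in that order (R = Rz(yaw) Ry(pitch) Rx(roll)).
In Python, from workcell import env gives the robot as it stands.
- The arm moves only by the shell command python3 -m pendant 'ROWS' [FORCE]. ROWS is JSON, a list of rows, each an object with "xyz": the shift along the tool's x, y, z in m, a list of three; "roll": the turn about the tool's z in degrees; "jaw": the closure, from 0 (fully open) to 1 (shut). A call has exactly 8 rows; each row is the pose to reach, as a shift and turn from the pose commanded when the call began, along the tool's axes at that moment; what a row does not reach only later rows make up. A row lasts 1/8 s, in which the tool goes at most 62.5 mm and 10.7 degrees, less where a joint would pass 70% of its speed; a pose out of reach is approached as far as the arm can. A call with a gripper value outside its range is refused whole. The fingers move at their own pace and stop on an object; FORCE is the grip in N (left out, the last holds). Time passes only in rows, so rows that repeat a pose let the fingers close, or fill a call up. It gives the time, the measured TCP pose, the force and the opening at its end, in the units of the state.
- env.state(): the state, without advancing time (a new reading comes with each control period).
- env.grab_frame(name): name is "side" or "top" or "wrist"; returns (picture, depth): 420x560x3 uint8, blue, green, red; 420x560 float32, mm along the optical axis (not along the pixel's ray), 0 where there is no reading.
- env.camera_params(name): a dict with "camera_matrix" (3x3 intrinsics, pixels), "D" ([k1, k2, p1, p2, k3] as OpenCV has them; the pictures are not rectified), "cam_to_world" (4x4, takes a point from camera to world coordinates); the wrist camera has in their place "hand_eye" (4x4, takes a point from camera to tool coordinates, whose origin is the TCP and whose axes are the tool frame's). Camera axes: x right, y up, looking along -z (the intrinsics and any distortion apply to the point x, -y, -z); pixel columns grow to the right and rows downward; lengths in mm; the calibration is good to about 2 mm. A picture is of the moment at which its call begins: read the wrist's pose just before it. camera_params takes no time and is no camera call.
- env.job_done(): hands the job in, once; it reports no verdict.
The state is a dict: "time_s": time; "qpos": joint angles; "qvel": joint speeds; "effort": joint torques, N m; "ee_pos": TCP position; "ee_rot": TCP orientation; "force": force on the tool from outside, world axes, zero at the start; "torque": the same for the moment, N m; "gripper_width": finger opening in mm.
Only numpy, scipy, OpenCV 4.12 (cv2) and the standard library are available. Lean on these libraries where they do the work, as an engineer would, in place of code of your own. Each camera call takes 0.05 s, during which the arm holds its last target. There are 200 camera calls.

## Working session

There is one attempt and no reset: what is moved stays moved. The work goes in short steps, Python scripts to look and compute and a shell command to move; the robot and the scene stay as the last step left them, time stands still between calls to the robot, and variables do not carry over. Pictures are saved under pics/ and viewed, about 8 in all and at most 12, crops included, and the job is handed in when it is done.

```bash
ls; mkdir -p pics
python3 - <<'E'
from workcell import env
import cv2,numpy as np
a,d=env.grab_frame("top"); cv2.imwrite("pics/top.png",a); np.savez("top.npz",a=a,d=d)
b,e=env.grab_frame("side"); cv2.imwrite("pics/side.png",b); np.savez("side.npz",a=b,d=e)
for n in("top","side","wrist"): print(n,env.camera_params(n))
print(env.state())
E
```

```text
pics
top {'camera_matrix': array([[521.67527331,   0.        , 278.81990733],
       [  0.        , 521.67527331, 209.45909339],
       [  0.        ,   0.        ,   1.        ]]), 'D': array([-0.01574916,  0.        ,  0.        ,  0.        ,  0.        ]), 'cam_to_world': array([[-2.09734246e-02,  9.85206712e-01, -1.70081890e-01,
         3.10383808e+02],
       [-9.99758439e-01, -2.17853648e-02, -2.90877139e-03,
        -9.71303638e+00],
       [-6.57103710e-03,  1.69979798e-01,  9.85425639e-01,
         1.68495598e+03],
       [ 0.00000000e+00,  0.00000000e+00,  0.00000000e+00,
         1.00000000e+00]])}
side {'camera_matrix': array([[386.56396347,   0.        , 284.91390501],
       [  0.        , 386.56396347, 212.5981109 ],
       [  0.        ,   0.        ,   1.        ]]), 'D': array([-0.10060687,  0.        ,  0.        ,  0.        ,  0.        ]), 'cam_to_world': array([[ 7.08141875e-01,  3.82847971e-01, -5.93264289e-01,
         2.33603720e+01],
       [-7.06025069e-01,  3.74449980e-01, -6.01095511e-01,
        -6.28374650e+02],
       [-7.98039563e-03,  8.44520363e-
[... 694 characters left out ...]
,  0.00000000e+00,
         1.00000000e+00]])}
{'time_s': 0.1, 'qpos': array([ 6.79528000e+01,  1.83502086e+01,  8.96980635e+01, -1.08225723e-03,
        7.20446181e+01, -1.14493591e+00]), 'qvel': array([ 0.06415569, -0.09545597, -0.07210564,  0.02605415, -0.02686803,
       -0.00669123]), 'effort': array([-7.56268237e-04, -4.13336957e+01, -2.32509184e+01,  7.27550942e-02,
        4.23141033e-02, -4.64608047e-05]), 'ee_pos': array([204.9754645 , 536.75158353, 213.19116114]), 'ee_rot': array([-1.79999173e+02,  9.28921981e-02,  6.90980711e+01]), 'force': array([-0.45622369,  0.00503013,  0.99878549]), 'torque': array([-0.00570384, -0.0087877 ,  0.02563484]), 'gripper_width': 91.24151996139587}
```

View pics/top.png

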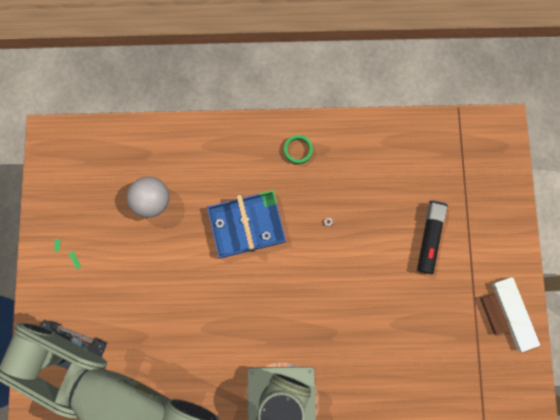

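View pics/side.png

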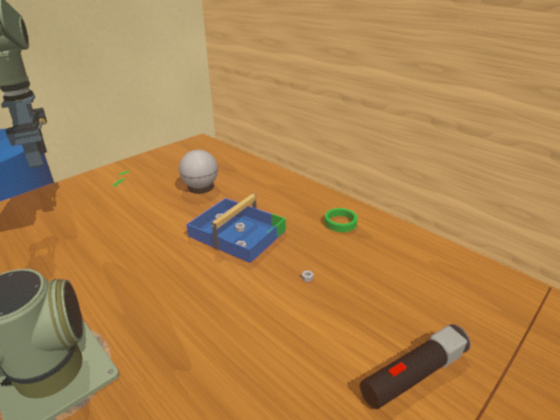

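Top view: stray nut at about (328,222), tray centred near (246,225) with green corner at (269,199), nuts at (220,223), (266,236) and one under the handle (~(244,218)). Ball is at (148,197), roll at (298,150) and grinder at (432,238). The side view agrees.

```bash
cat > h.py <<'E'
from workcell import env
import cv2,numpy as np
from scipy.spatial.transform import Rotation as R
def tool(s=None):
    s=s or env.state(); T=np.eye(4); T[:3,:3]=R.from_euler('xyz',s['ee_rot'],degrees=True).as_matrix(); T[:3,3]=s['ee_pos']; return T
def c2w(n,T=None):
    p=env.camera_params(n); return p['cam_to_world'] if n!='wrist' else T@p['hand_eye']
def cast(n,px,z,T=None):
    p=env.camera_params(n); u=cv2.undistortPoints(np.float64(px).reshape(-1,1,2),p['camera_matrix'],p['D'])[:,0]
    C=c2w(n,T); d=np.c_[u[:,0],-u[:,1],-np.ones(len(u))]@C[:3,:3].T
    return C[:3,3]+d*((z-C[2,3])/d[:,2])[:,None]
def project(n,P,T=None):
    p=env.camera_params(n); X=(np.linalg.inv(c2w(n,T))@np.c_[np.atleast_2d(P),np.ones(len(np.atleast_2d(P)))].T)[:3].T
    return cv2.projectPoints(X*[1,-1,-1],np.zeros(3),np.zeros(3),p['camera_matrix'],p['D'])[0][:,0]
def shift(P,T=None):
    T=tool() if T is None else T; return T[:3,:3].T@(np.asarray(P)-T[:3,3])/1000
E
python3 - <<'E'
from h import *
a=np.load('top.npz')['a']; hsv=cv2.cvtColor(a,cv2.COLOR_BGR2HSV)
m=cv2.inRange(hsv,(100,100,40),(130,255,255))|cv2.inRange(hsv,(45,100,40),(85,255,255))
r=np.zeros_like(m); r[180:270,195:300]=255; m&=r; m=cv2.morphologyEx(m,cv2.MORPH_CLOSE,np.ones((9,9)))
c=max(cv2.findContours(m,0,2)[0],key=cv2.contourArea)
q=cast('top',c[:,0],45)[:,:2].astype(np.float32)
rect=cv2.minAreaRect(q); print('tray',rect,cv2.boxPoints(rect))
g=cv2.inRange(hsv,(45,100,40),(85,255,255))&r; print('green',cast('top',[np.argwhere(g)[:,::-1].mean(0)],45))
w=cv2.inRange(hsv,(12,40,160),(30,200,255))&r
x=np.argwhere(w)[:,::-1]; hq=cast('top',x,89)[:,:2].astype(np.float32); print('handle',cv2.minAreaRect(hq))
lo=cv2.inRange(hsv,(0,0,60),(180,70,255)); k=np.zeros_like(m);k[205:240,312:345]=255
x=np.argwhere(lo&k)[:,::-1]; print('nut',len(x),cast('top',[x.mean(0)],10))
hull=cv2.convexHull(x.astype(np.int32)); print(cast('top',[cv2.minEnclosingCircle(hull)[0]],10))
print(cast('top',[(220,223),(266,236),(244,218),(298,150),(432,238)],13))
E
```

```text
tray ((550.9019775390625, 99.23727416992188), (169.5908966064453, 216.68356323242188), 13.052599906921387) [[443.82886  185.62918 ]
 [492.76587  -25.455957]
 [657.9751    12.845367]
 [609.0381   223.93051 ]]
green [[631.83011228  27.84004482  45.        ]]
handle ((542.7904052734375, 96.11882781982422), (326.4497985839844, 278.12060546875), 88.70477294921875)
nut 52 [[ 555.96007892 -162.79220365   10.        ]]
[[ 555.69053927 -162.43291426   10.        ]]
[[ 558.64931607  186.74837546   13.        ]
 [ 513.03990797   38.37587864   13.        ]
 [ 573.33944144  108.77402553   13.        ]
 [ 797.6790849   -72.59264308   13.        ]
 [ 494.80923708 -495.98537722   13.        ]]
```

```bash
python3 -m pendant '[{"xyz":[-0.04,0.044,0],"roll":7,"jaw":0},{"xyz":[-0.08,0.088,0],"roll":14,"jaw":0},{"xyz":[-0.12,0.132,0],"roll":21,"jaw":0},{"xyz":[-0.16,0.176,0],"roll":28,"jaw":0},{"xyz":[-0.2,0.22,0],"roll":35,"jaw":0},{"xyz":[-0.24,0.264,0],"roll":42,"jaw":0},{"xyz":[-0.28,0.308,0],"roll":49,"jaw":0},{"xyz":[-0.32,0.352,0],"roll":55,"jaw":0}]'; python3 -c "
from h import *
s=env.state();print(s['qpos'].round(1),s['ee_pos'],s['ee_rot'],shift([556,-163,160]))"
```

```text
time_s: 1.1
ee_pos: [420.2, 110.8, 213.9]
ee_rot: [-180.0, -0.0, 13.9]
force: [1.0, 0.2, 0.1]
gripper_width: 91.2
[ 13.2   5.6 106.5   0.   68.   -0.7] [420.23027997 110.83940188 213.85543399] [-1.79985582e+02 -1.31874793e-02  1.38943009e+01] [0.06602729 0.29844309 0.05379553]
```

```bash
python3 -m pendant '[{"xyz":[0.012,0.054,0.009],"roll":0,"jaw":0},{"xyz":[0.024,0.108,0.018],"roll":0,"jaw":0},{"xyz":[0.036,0.162,0.027],"roll":0,"jaw":0},{"xyz":[0.048,0.216,0.036],"roll":0,"jaw":0},{"xyz":[0.06,0.27,0.045],"roll":0,"jaw":0},{"xyz":[0.066,0.298,0.054],"roll":0,"jaw":0},{"xyz":[0.066,0.298,0.054],"roll":0,"jaw":0},{"xyz":[0.066,0.298,0.054],"roll":0,"jaw":0}]'
python3 - <<'E'
from h import *
T=tool(); a,d=env.grab_frame('wrist'); cv2.imwrite('pics/w1.png',a)
p=project('wrist',[[556,-163,10]],T)[0]; print(p)
np.savez('w1.npz',a=a,d=d,T=T)
E
```

```text
time_s: 2.1
ee_pos: [555.8, -159.1, 159.8]
ee_rot: [-179.9, 0.0, 14.1]
force: [0.2, -0.1, -0.2]
gripper_width: 90.8
[281.31695599 197.48954413]
```

View pics/w1.png

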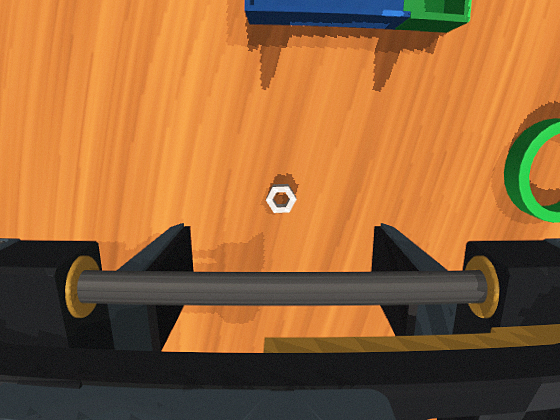

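Wrist view shows the nut at (281,200) with corners pointing left/right, i.e. flats need measuring.

```bash
python3 - <<'E'
from h import *
f=np.load('w1.npz'); a,T=f['a'],f['T']; hsv=cv2.cvtColor(a,cv2.COLOR_BGR2HSV)
m=cv2.inRange(hsv,(0,0,170),(180,50,255)); r=np.zeros_like(m); r[175:225,255:310]=255; m&=r
c=max(cv2.findContours(m,0,2)[0],key=cv2.contourArea); c=cv2.convexHull(c)[:,0]
q=cast('wrist',c,13,T)[:,:2]
for k in range(0,60,3):
    u=np.array([np.cos(np.radians(k)),np.sin(np.radians(k))]);W=[]
    for j in range(3):
        t=np.radians(k+60*j); W.append(np.ptp(q@[np.cos(t),np.sin(t)]))
    print(k,np.round(W,1),round(np.mean(W),2))
print(cv2.minEnclosingCircle(q.astype(np.float32)),shift([*q.mean(0),0]))
E
python3 -m pendant '[{"xyz":[0,0,-0.05],"roll":0,"jaw":0},{"xyz":[0,0,-0.1],"roll":0,"jaw":0},{"xyz":[0,0,-0.16],"roll":0,"jaw":0},{"xyz":[0,0,-0.22],"roll":0,"jaw":0},{"xyz":[0,0,-0.28],"roll":0,"jaw":0},{"xyz":[0,0,-0.34],"roll":0,"jaw":0},{"xyz":[0,0,-0.4],"roll":0,"jaw":0},{"xyz":[0,0,-0.46],"roll":0,"jaw":0}]'; python3 -c "
from h import *
s=env.state();print(s['qpos'].round(1),s['ee_pos'],s['ee_rot'])"
```

```text
0 [25.6 25.5 25.6] 25.57
3 [25.9 25.9 26. ] 25.92
6 [26.1 26.2 26.3] 26.21
9 [26.2 26.5 26.6] 26.42
12 [26.2 26.7 26.8] 26.56
15 [26.2 26.8 27. ] 26.65
18 [26.2 26.8 27. ] 26.69
21 [26.2 26.8 27. ] 26.66
24 [26.1 26.7 26.9] 26.56
27 [25.9 26.5 26.7] 26.39
30 [25.7 26.2 26.5] 26.14
33 [25.4 25.9 26.2] 25.82
36 [25.  25.5 25.8] 25.43
39 [24.5 25.1 25.3] 24.97
42 [24.2 24.5 24.8] 24.51
45 [23.9 24.  24.2] 24.06
48 [23.9 23.8 23.9] 23.87
51 [24.4 24.  24.4] 24.27
54 [24.8 24.5 24.9] 24.74
57 [25.1 25.1 25.3] 25.17
((555.5503540039062, -163.94163513183594), 13.504560470581055) [-0.00128371  0.00494091  0.16014122]
time_s: 3.15
ee_pos: [557.5, -159.1, 607.6]
ee_rot: [179.9, -0.3, 14.2]
force: [1.5, -1.0, 0.8]
gripper_width: 91.5
[-17.1  26.1  19.9   0.  133.7 -31.3] [ 557.49599097 -159.14364494  607.61032719] [179.85611044  -0.27236646  14.23395312]
```

```bash
python3 -m pendant '[{"xyz":[0.05,0.03,0],"roll":0,"jaw":0},{"xyz":[0.1,0.06,0],"roll":0,"jaw":0},{"xyz":[0.15,0.09,0],"roll":0,"jaw":0},{"xyz":[0.2,0.12,0],"roll":0,"jaw":0},{"xyz":[0.25,0.15,0],"roll":0,"jaw":0},{"xyz":[0.3,0.18,0],"roll":0,"jaw":0},{"xyz":[0.35,0.2,0],"roll":0,"jaw":0},{"xyz":[0.35,0.2,0],"roll":0,"jaw":0}]'; python3 -c "
from h import *
s=env.state();print(s['qpos'].round(1),s['ee_pos'],s['ee_rot'])"
```

```text
time_s: 4.15
ee_pos: [731.8, -211.4, 469.0]
ee_rot: [178.8, -2.0, 14.1]
force: [0.3, 0.4, -0.5]
gripper_width: 91.3
[-1.700e+01  4.190e+01  1.230e+01  1.000e-01  1.235e+02 -3.110e+01] [ 731.7557537  -211.37108142  468.96302208] [178.84346876  -2.00294863  14.11841784]
```

```bash
python3 -m pendant '[{"xyz":[3,2,0],"roll":0,"jaw":0},{"xyz":[3,2,0],"roll":0,"jaw":0},{"xyz":[3,2,0],"roll":0,"jaw":0},{"xyz":[3,2,0],"roll":0,"jaw":0},{"xyz":[3,2,0],"roll":0,"jaw":0},{"xyz":[3,2,0],"roll":0,"jaw":0},{"xyz":[3,2,0],"roll":0,"jaw":0},{"xyz":[3,2,0],"roll":0,"jaw":0}]'; python3 -c "
from h import *
s=env.state();print(s['qpos'].round(1),s['ee_pos'],s['ee_rot'])"
```

```text
time_s: 5.15
ee_pos: [871.4, -276.2, 273.1]
ee_rot: [177.4, -4.3, 14.2]
force: [0.0, -0.6, 0.6]
gripper_width: 91.2
[-1.84e+01  5.56e+01  1.23e+01  1.00e-01  1.07e+02 -3.24e+01] [ 871.38165869 -276.223218    273.12890253] [177.39792055  -4.33126541  14.19577375]
```

```bash
python3 -c "
from h import *
print(shift([555.5,-164,170]))
print(tool()[:3,2])"
```

```text
[-0.28570716 -0.18978275  0.07324458]
[ 0.08427469 -0.02551109 -0.99611594]
```

```bash
python3 -m pendant '[{"xyz":[-0.036,-0.024,0.009],"roll":4,"jaw":0},{"xyz":[-0.072,-0.048,0.018],"roll":8,"jaw":0},{"xyz":[-0.108,-0.072,0.027],"roll":12,"jaw":0},{"xyz":[-0.144,-0.096,0.036],"roll":16,"jaw":0},{"xyz":[-0.18,-0.12,0.045],"roll":20,"jaw":0},{"xyz":[-0.215,-0.143,0.055],"roll":24,"jaw":0},{"xyz":[-0.25,-0.166,0.064],"roll":26,"jaw":0},{"xyz":[-0.286,-0.19,0.073],"roll":26,"jaw":0}]'; python3 -c "
from h import *
s=env.state();print(s['qpos'].round(1),s['ee_pos'],s['ee_rot'],tool()[:3,2],shift([555.5,-164,6]))"
```

```text
time_s: 6.15
ee_pos: [553.6, -163.2, 171.5]
ee_rot: [179.6, -5.1, -11.9]
force: [0.7, 1.4, 0.4]
gripper_width: 91.0
[-17.6  17.6  97.3   0.1  60.   -5.7] [ 553.5534786  -163.18372579  171.5158722 ] [179.5591928   -5.11567822 -11.89447783] [ 0.08566405 -0.0259059  -0.99598723] [-0.01269382 -0.0008722   0.16503959]
```

```bash
python3 -m pendant '[{"xyz":[-0.004,0,0.05],"roll":0,"jaw":0.5},{"xyz":[-0.008,-0.001,0.1],"roll":0,"jaw":0.5},{"xyz":[-0.0115,-0.001,0.145],"roll":0,"jaw":0.5},{"xyz":[-0.0127,-0.001,0.163],"roll":0,"jaw":0.5},{"xyz":[-0.0127,-0.001,0.163],"roll":0,"jaw":0.5},{"xyz":[-0.0127,-0.001,0.163],"roll":0,"jaw":1},{"xyz":[-0.0127,-0.001,0.163],"roll":0,"jaw":1},{"xyz":[-0.0127,-0.001,0.163],"roll":0,"jaw":1}]' 25; python3 -c "
from h import *
s=env.state();print(s['qpos'].round(1),s['ee_pos'],s['ee_rot'],s['force'],s['gripper_width'])
# place at tray (55,22)
th=np.radians(-77); c=np.array([551,99]); p=c+55*np.array([np.cos(th),np.sin(th)])+22*np.array([-np.sin(th),np.cos(th)]); print(p)
print(shift([*p,70]),shift([*p,20]),shift([555.5,-164,70]))"
```

```text
time_s: 7.15
ee_pos: [556.7, -164.3, 9.3]
ee_rot: [179.5, -5.2, -11.9]
force: [-0.5, 0.1, 3.2]
gripper_width: 22.9
[-1.76e+01  2.82e+01  1.08e+02  1.00e-01  3.86e+01 -5.80e+00] [ 556.74968694 -164.298093      9.33094368] [179.54942736  -5.16391559 -11.87601341] [-0.50685097  0.12862988  3.18454757] 22.942952327395908
[584.80844941  50.35856963]
[-0.0111886  -0.21534266 -0.06362284] [-0.01568887 -0.21573426 -0.01382731] [ 0.00418147  0.00044154 -0.06053681]
```

```bash
python3 -m pendant '[{"xyz":[0.004,0,-0.05],"roll":0,"jaw":1},{"xyz":[0.006,-0.01,-0.1],"roll":0,"jaw":1},{"xyz":[0,-0.06,-0.12],"roll":-6,"jaw":1},{"xyz":[0,-0.11,-0.12],"roll":-13,"jaw":1},{"xyz":[-0.004,-0.16,-0.12],"roll":-19,"jaw":1},{"xyz":[-0.006,-0.2,-0.12],"roll":-25,"jaw":1},{"xyz":[-0.006,-0.215,-0.12],"roll":-25,"jaw":1},{"xyz":[-0.006,-0.215,-0.12],"roll":-25,"jaw":1}]'
python3 - <<'E'
from h import *
s=env.state(); T=tool(s); a,d=env.grab_frame('wrist'); cv2.imwrite('pics/w2.png',a); np.savez('w2.npz',a=a,d=d,T=T)
print(s['ee_pos'],s['ee_rot'],s['gripper_width'])
E
```

```text
time_s: 8.15
ee_pos: [584.5, 50.9, 125.6]
ee_rot: [177.5, -4.4, 13.2]
force: [-0.5, 0.1, -0.5]
gripper_width: 22.7
[584.50943579  50.85411371 125.63704499] [177.45470988  -4.37751097  13.21719513] 22.745773181364154
```

View pics/w2.png

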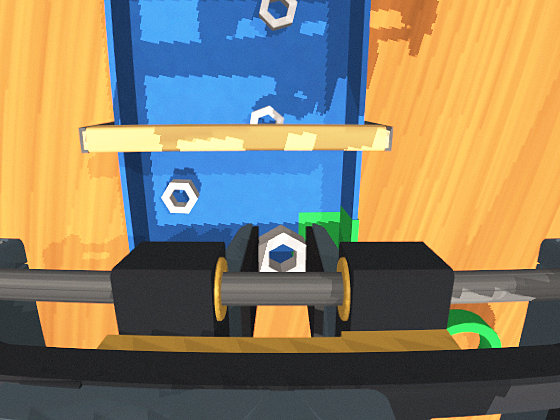

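Wrist view shows the nut held at (283,252), above the green half; bar spans (82,138)–(390,138); tray nuts at (277,10), (266,118) and (180,196). Lower and release.

Run:
```python
from h import *
f=np.load('w2.npz'); a,T=f['a'],f['T']; hsv=cv2.cvtColor(a,cv2.COLOR_BGR2HSV)
m=cv2.inRange(hsv,(12,40,110),(35,200,255)); r=np.zeros_like(m); r[112:158,78:396]=255; m&=r
m=cv2.morphologyEx(m,cv2.MORPH_OPEN,np.ones((5,5)))
c=max(cv2.findContours(m,0,2)[0],key=cv2.contourArea); 
x,y,w,h=cv2.boundingRect(c); print(x,y,w,h)
print(cast('wrist',[(x,y+1),(x+w,y+1)],89,T).round(1),cast('wrist',[(x,y+h),(x+w,y+h)],71,T).round(1), hsv[138,[75,85,100,392,400]])
p=cast('wrist',[(82,131),(390,130)],89,T); print(p, np.degrees(np.arctan2(*(p[1]-p[0])[1::-1])))
print(shift([584.8,50.4,20],T))
```

```text
78 112 318 46
[[462.8  95.   89. ]
 [635.  133.7  89. ]] [[457.1  65.5  71. ]
 [650.8 107.7  71. ]] [[ 20 159 254]
 [ 21  77 238]
 [ 28  73 255]
 [ 12 126 227]
 [ 17 166 250]]
[[465.89021886  85.65944019  89.        ]
 [634.40924663 123.66989887  89.        ]] 12.71069511550241
[-0.00788451 -0.00417015  0.1052612 ]
```

```bash
python3 -m pendant '[{"xyz":[-0.004,-0.002,0.05],"roll":0,"jaw":1},{"xyz":[-0.007,-0.004,0.09],"roll":0,"jaw":1},{"xyz":[-0.008,-0.004,0.105],"roll":0,"jaw":1},{"xyz":[-0.008,-0.004,0.105],"roll":0,"jaw":1},{"xyz":[-0.008,-0.004,0.105],"roll":0,"jaw":0.55},{"xyz":[-0.008,-0.004,0.105],"roll":0,"jaw":0.55},{"xyz":[-0.005,-0.003,0.06],"roll":0,"jaw":0.55},{"xyz":[0,0,-0.01],"roll":0,"jaw":0.55}]'
python3 - <<'E'
from h import *
s=env.state(); print(s['qpos'].round(1),s['ee_pos'],s['ee_rot'],s['gripper_width'])
for z in(140,62): print(shift([551,100,z]))
E
```

```text
time_s: 9.2
ee_pos: [582.7, 50.9, 128.4]
ee_rot: [177.5, -4.2, 13.2]
force: [1.3, 0.4, -0.5]
gripper_width: 41.1
[ 4.9 20.8 99.3 -2.3 55.4 -7. ] [582.74992185  50.8948756  128.43809882] [177.49902116  -4.22906349  13.20517868] 41.06631311065907
[-0.01878664 -0.05444065 -0.01537289]
[-0.02453868 -0.05783503  0.06234063]
```

```bash
python3 -m pendant '[{"xyz":[0,-0.005,-0.03],"roll":-10,"jaw":0.2},{"xyz":[-0.005,-0.02,-0.03],"roll":-20.5,"jaw":0.2},{"xyz":[-0.01,-0.03,-0.03],"roll":-31,"jaw":0.2},{"xyz":[-0.015,-0.04,-0.02],"roll":-41.5,"jaw":0.2},{"xyz":[-0.0188,-0.0544,-0.0154],"roll":-52,"jaw":0.2},{"xyz":[-0.0188,-0.0544,-0.0154],"roll":-62.5,"jaw":0.2},{"xyz":[-0.0188,-0.0544,-0.0154],"roll":-73,"jaw":0.2},{"xyz":[-0.0188,-0.0544,-0.0154],"roll":-83.5,"jaw":0.2}]'
python3 - <<'E'
from h import *
s=env.state(); T=tool(s); print(s['qpos'].round(1),s['ee_pos'],s['ee_rot'],s['gripper_width'])
for z in(100,62): print(shift([553 if z<80 else 552,100,z]))
a,d=env.grab_frame('wrist'); cv2.imwrite('pics/w3.png',a)
E
```

```text
time_s: 10.2
ee_pos: [552.1, 100.1, 140.4]
ee_rot: [175.3, 2.0, 96.9]
force: [-0.1, 0.4, -0.6]
gripper_width: 72.9
[ 10.5  18.1 101.5  -2.8  55.8 -85. ] [552.14597913 100.14114768 140.42558459] [175.26527068   2.0262557   96.87682341] 72.85232387157781
[ 0.00130677 -0.00349638  0.04025341]
[ 0.00253069 -0.00564197  0.07818622]
```

View pics/w3.png

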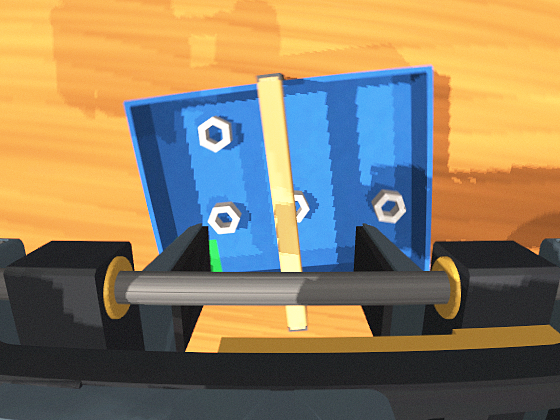

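Wrist view: four nuts in the tray at (215,133), (224,218), (300,208), (389,206); bar between the fingers. Descend and grip.

```bash
python3 -m pendant '[{"xyz":[0.001,-0.002,0.02],"roll":-6,"jaw":0.2},{"xyz":[0.002,-0.004,0.05],"roll":-6,"jaw":0.4},{"xyz":[0.0025,-0.0056,0.078],"roll":-6,"jaw":0.5},{"xyz":[0.0025,-0.0056,0.078],"roll":-6,"jaw":0.6},{"xyz":[0.0025,-0.0056,0.078],"roll":-6,"jaw":1},{"xyz":[0.0025,-0.0056,0.078],"roll":-6,"jaw":1},{"xyz":[0.0025,-0.0056,0.078],"roll":-6,"jaw":1},{"xyz":[0.0025,-0.0056,0.078],"roll":-6,"jaw":1}]' 60
python3 - <<'E'
from h import *
s=env.state(); T=tool(s); print(s['qpos'].round(1),s['ee_pos'],s['ee_rot'],s['gripper_width'],s['force'],s['torque'])
print(shift(s['ee_pos']+[0,0,150]), (T[:3,:3].T@[.98,.17,0]).round(3))
E
```

```text
time_s: 11.25
ee_pos: [553.2, 99.8, 62.0]
ee_rot: [175.5, 2.5, 102.5]
force: [-1.3, -1.6, 4.3]
gripper_width: 13.7
[ 10.4  23.2 107.   -3.2  45.3 -90. ] [553.17954863  99.79884288  61.99513215] [175.50480149   2.48134868 102.50770318] 13.659930315136998 [-1.32337663 -1.61031415  4.34981984] [0.44067684 0.246397   0.26743997]
[-0.00649413  0.01174531 -0.14939837] [-0.046  0.99   0.08 ]
```

```bash
python3 -m pendant '[{"xyz":[-0.001,0.002,-0.02],"roll":0,"jaw":1},{"xyz":[-0.002,0.005,-0.05],"roll":0,"jaw":1},{"xyz":[-0.004,0.01,-0.08],"roll":6,"jaw":1},{"xyz":[-0.006,0.03,-0.11],"roll":14,"jaw":1},{"xyz":[-0.008,0.05,-0.145],"roll":23,"jaw":1},{"xyz":[-0.01,0.07,-0.18],"roll":33,"jaw":1},{"xyz":[-0.013,0.095,-0.21],"roll":43,"jaw":1},{"xyz":[-0.015,0.12,-0.24],"roll":53,"jaw":1}]'
python3 - <<'E'
from h import *
s=env.state(); T=tool(s); print(s['qpos'].round(1),s['ee_pos'],s['ee_rot'],s['gripper_width'],s['force'],s['torque'])
a,d=env.grab_frame('side'); cv2.imwrite('pics/s2.png',a[:350,100:500])
j=np.radians(s['qpos'][0]); o=np.array([np.cos(j),np.sin(j),0]); print('out',(T[:3,:3].T@o).round(3),'up',(T[:3,2]*0+T[:3,:3].T@[0,0,1]).round(3))
E
```

```text
time_s: 12.25
ee_pos: [652.2, 117.5, 309.6]
ee_rot: [175.5, -1.9, 49.3]
force: [0.8, -0.5, -3.5]
gripper_width: 13.7
[ 10.4  22.   70.7  -2.3  83.  -38.7] [652.2115863  117.48005292 309.56455887] [175.49727741  -1.91602709  49.32563443] 13.710920709546155 [ 0.77100743 -0.54552446 -3.48210604] [-0.04782591  0.02756979 -0.02553116]
out [0.777 0.625 0.075] up [ 0.033  0.078 -0.996]
```

View pics/s2.png

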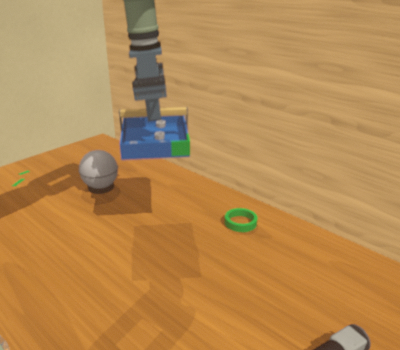

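Side view: tray held level-ish above the bench with nuts in it (crop (155,130)); green corner at (180,147). Now stretch against the elbow limit to tilt, while finishing the roll.

```bash
python3 -m pendant '[{"xyz":[0.018,0.015,-0.02],"roll":10,"jaw":1},{"xyz":[0.05,0.045,-0.06],"roll":20,"jaw":1},{"xyz":[0.086,0.075,-0.1],"roll":30,"jaw":1},{"xyz":[0.122,0.106,-0.14],"roll":40,"jaw":1},{"xyz":[0.158,0.137,-0.18],"roll":50,"jaw":1},{"xyz":[0.194,0.168,-0.22],"roll":60,"jaw":1},{"xyz":[0.23,0.2,-0.26],"roll":70,"jaw":1},{"xyz":[0.265,0.23,-0.3],"roll":80,"jaw":1}]'
cat > st.py <<'E'
from h import *
s=env.state(); T=tool(s); print(s['time_s'],s['qpos'].round(1),s['ee_pos'].round(),s['gripper_width'],s['force'].round(1),s['torque'].round(2))
j=np.radians(s['qpos'][0]); o=np.array([np.cos(j),np.sin(j),0]); print('out',(T[:3,:3].T@o).round(3),'up',(T[:3,:3].T@[0,0,1]).round(3))
# tray axes if as gripped: x_t=-tool x, y_t=tool y ; slopes (drop toward +x,+y)
print('tilt',np.degrees(np.arccos(-T[2,2])),'drop deg +x',np.degrees(np.arcsin(T[2,0])),'+y',np.degrees(np.arcsin(-T[2,1])))
E
python3 st.py
```

```text
time_s: 13.3
ee_pos: [788.1, 142.1, 460.5]
ee_rot: [-177.2, -7.3, -28.8]
force: [0.9, 0.4, -4.8]
gripper_width: 13.4
13.3 [ 10.4  42.7  12.5  -2.7 117.4  37.6] [788. 142. 460.] 13.413242513951099 [ 0.9  0.4 -4.8] [-0.04  0.28 -0.03]
out [ 0.769 -0.626  0.128] up [ 0.126 -0.048 -0.991]
tilt 7.767162719816237 drop deg +x 7.252195879598347 +y 2.7662313587007654
```

```bash
python3 -m pendant '[{"xyz":[0.6,-0.46,-0.6],"roll":0,"jaw":1},{"xyz":[0.6,-0.46,-0.6],"roll":0,"jaw":1},{"xyz":[0.6,-0.46,-0.6],"roll":0,"jaw":1},{"xyz":[0.6,-0.46,-0.6],"roll":0,"jaw":1},{"xyz":[0.6,-0.46,-0.6],"roll":0,"jaw":1},{"xyz":[0.6,-0.46,-0.6],"roll":0,"jaw":1},{"xyz":[0.6,-0.46,-0.6],"roll":0,"jaw":1},{"xyz":[0.6,-0.46,-0.6],"roll":0,"jaw":1}]';python3 st.py
```

```text
time_s: 14.3
ee_pos: [782.3, 140.6, 489.3]
ee_rot: [-175.4, -9.6, -28.7]
force: [0.2, 0.7, -4.2]
gripper_width: 13.6
14.3 [ 10.4  40.7  12.3  -2.7 116.6  37.3] [782. 141. 489.] 13.597346215020432 [ 0.2  0.7 -4.2] [-0.1   0.35  0.01]
out [ 0.765 -0.618  0.179] up [ 0.167 -0.079 -0.983]
tilt 10.627675675039795 drop deg +x 9.59734939756584 +y 4.522126918515773
```

```bash
python3 -m pendant '[{"xyz":[0.66,-0.49,-0.57],"roll":0,"jaw":1},{"xyz":[0.66,-0.49,-0.57],"roll":0,"jaw":1},{"xyz":[0.66,-0.49,-0.57],"roll":0,"jaw":1},{"xyz":[0.66,-0.49,-0.57],"roll":0,"jaw":1},{"xyz":[0.66,-0.49,-0.57],"roll":0,"jaw":1},{"xyz":[0.66,-0.49,-0.57],"roll":0,"jaw":1},{"xyz":[0.66,-0.49,-0.57],"roll":0,"jaw":1},{"xyz":[0.66,-0.49,-0.57],"roll":0,"jaw":1}]';python3 st.py;  python3 -m pendant '[{"xyz":[0.69,-0.5,-0.53],"roll":0,"jaw":1},{"xyz":[0.69,-0.5,-0.53],"roll":0,"jaw":1},{"xyz":[0.69,-0.5,-0.53],"roll":0,"jaw":1},{"xyz":[0.69,-0.5,-0.53],"roll":0,"jaw":1},{"xyz":[0.69,-0.5,-0.53],"roll":0,"jaw":1},{"xyz":[0.69,-0.5,-0.53],"roll":0,"jaw":1},{"xyz":[0.69,-0.5,-0.53],"roll":0,"jaw":1},{"xyz":[0.69,-0.5,-0.53],"roll":0,"jaw":1}]';python3 st.py
```

```text
time_s: 15.3
ee_pos: [787.4, 136.8, 504.8]
ee_rot: [-173.7, -11.8, -28.9]
force: [0.2, -0.1, -4.4]
gripper_width: 13.6
15.3 [ 10.1  39.8  12.3  -2.7 114.8  36.9] [787. 137. 505.] 13.582372115358341 [ 0.2 -0.1 -4.4] [-0.1   0.39 -0.01]
out [ 0.761 -0.608  0.227] up [ 0.204 -0.107 -0.973]
tilt 13.32237118132818 drop deg +x 11.766363981085476 +y 6.159865715596439
time_s: 16.3
ee_pos: [796.9, 131.9, 516.7]
ee_rot: [-172.0, -14.0, -29.2]
force: [-0.5, -0.2, -3.9]
gripper_width: 13.6
16.3 [  9.5  39.2  12.3  -2.5 112.6  36.5] [797. 132. 517.] 13.575969184799046 [-0.5 -0.2 -3.9] [-0.13  0.48 -0.01]
out [ 0.757 -0.593  0.274] up [ 0.242 -0.136 -0.961]
tilt 16.09995988407477 drop deg +x 13.993554844405732 +y 7.802326898207716
```

```bash
python3 -m pendant '[{"xyz":[0.7,-0.52,-0.48],"roll":0,"jaw":1},{"xyz":[0.7,-0.52,-0.48],"roll":0,"jaw":1},{"xyz":[0.7,-0.52,-0.48],"roll":0,"jaw":1},{"xyz":[0.7,-0.52,-0.48],"roll":0,"jaw":1},{"xyz":[0.7,-0.52,-0.48],"roll":0,"jaw":1},{"xyz":[0.7,-0.52,-0.48],"roll":0,"jaw":1},{"xyz":[0.7,-0.52,-0.48],"roll":0,"jaw":1},{"xyz":[0.7,-0.52,-0.48],"roll":0,"jaw":1}]';python3 st.py;  python3 -m pendant '[{"xyz":[0.72,-0.53,-0.44],"roll":0,"jaw":1},{"xyz":[0.72,-0.53,-0.44],"roll":0,"jaw":1},{"xyz":[0.72,-0.53,-0.44],"roll":0,"jaw":1},{"xyz":[0.72,-0.53,-0.44],"roll":0,"jaw":1},{"xyz":[0.72,-0.53,-0.44],"roll":0,"jaw":1},{"xyz":[0.72,-0.53,-0.44],"roll":0,"jaw":1},{"xyz":[0.72,-0.53,-0.44],"roll":0,"jaw":1},{"xyz":[0.72,-0.53,-0.44],"roll":0,"jaw":1}]';python3 st.py; python3 -c "
from h import *
T=tool(); a,d=env.grab_frame('wrist'); cv2.imwrite('pics/w4.png',a)"
```

```text
time_s: 17.3
ee_pos: [809.1, 132.4, 525.8]
ee_rot: [-170.1, -16.3, -29.6]
force: [-0.7, -0.1, -3.3]
gripper_width: 13.7
17.3 [  9.4  38.8  12.3  -2.5 110.   36.4] [809. 132. 526.] 13.662655551747559 [-0.7 -0.1 -3.3] [-0.14  0.47  0.04]
out [ 0.746 -0.583  0.322] up [ 0.28  -0.164 -0.946]
tilt 18.958588131459305 drop deg +x 16.269843957595175 +y 9.468071991152057
time_s: 18.3
ee_pos: [821.8, 132.3, 535.4]
ee_rot: [-168.2, -18.6, -30.0]
force: [0.2, 0.6, -4.0]
gripper_width: 13.8
18.3 [  9.3  38.5  12.3  -2.4 107.4  36.2] [822. 132. 535.] 13.819520923906175 [ 0.2  0.6 -4. ] [-0.11  0.64 -0.03]
out [ 0.733 -0.57   0.371] up [ 0.319 -0.193 -0.928]
tilt 21.882716036105474 drop deg +x 18.586028554459574 +y 11.139177659013242
```

View pics/w4.png

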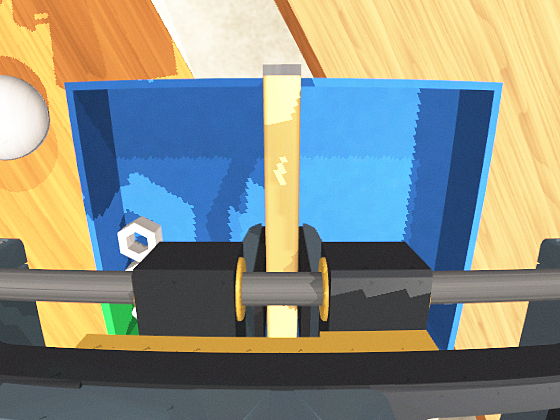

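Wrist view: nuts have slid to the +x (left) wall, one at (140,240), a second behind it at (138,268); others hidden by the gripper. Check with the side camera.

```bash
cat > side.py <<'E'
from h import *
import sys
p=project('side',[tool()[:3,3]])[0]; a,d=env.grab_frame('side'); x,y=int(p[0]),int(p[1]); print(x,y)
c=a[max(0,y-60):y+70,max(0,x-80):x+90]; cv2.imwrite(sys.argv[1],cv2.resize(c,None,fx=4,fy=4,interpolation=cv2.INTER_CUBIC))
E
python3 side.py pics/s3.png
```

```text
296 19
```

View pics/s3.png

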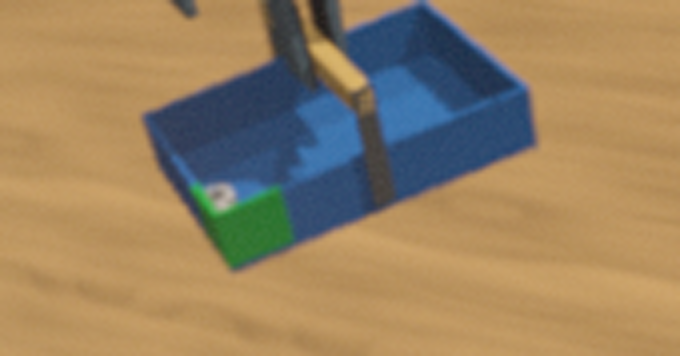

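Side view: the green corner is lowest; one nut shows at (220,195) just inside it, others hidden behind the wall. Add tilt and bias it a little toward +y.

```bash
python3 -m pendant '[{"xyz":[0.74,-0.54,-0.4],"roll":2,"jaw":1},{"xyz":[0.74,-0.54,-0.4],"roll":5,"jaw":1},{"xyz":[0.74,-0.54,-0.4],"roll":8,"jaw":1},{"xyz":[0.74,-0.54,-0.4],"roll":11,"jaw":1},{"xyz":[0.74,-0.54,-0.4],"roll":14,"jaw":1},{"xyz":[0.74,-0.54,-0.4],"roll":16,"jaw":1},{"xyz":[0.74,-0.54,-0.4],"roll":18,"jaw":1},{"xyz":[0.74,-0.54,-0.4],"roll":18,"jaw":1}]';python3 st.py
```

```text
time_s: 19.4
ee_pos: [834.7, 131.7, 546.1]
ee_rot: [-160.5, -15.7, -48.8]
force: [0.6, 0.2, -4.2]
gripper_width: 13.6
19.4 [  9.1  38.2  12.3  -2.3 104.6  54.1] [835. 132. 546.] 13.593601390371726 [ 0.6  0.2 -4.2] [-0.14  0.73 -0.03]
out [ 0.512 -0.75   0.419] up [ 0.271 -0.322 -0.907]
tilt 24.889477883844968 drop deg +x 15.74799393773164 +y 18.763732825920112
```

```bash
python3 -m pendant '[{"xyz":[0.55,-0.76,-0.35],"roll":0,"jaw":1},{"xyz":[0.55,-0.76,-0.35],"roll":0,"jaw":1},{"xyz":[0.55,-0.76,-0.35],"roll":0,"jaw":1},{"xyz":[0.55,-0.76,-0.35],"roll":0,"jaw":1},{"xyz":[0.55,-0.76,-0.35],"roll":0,"jaw":1},{"xyz":[0.55,-0.76,-0.35],"roll":0,"jaw":1},{"xyz":[0.55,-0.76,-0.35],"roll":0,"jaw":1},{"xyz":[0.55,-0.76,-0.35],"roll":0,"jaw":1}]';python3 st.py; python3 -c "
from h import *
a,d=env.grab_frame('wrist'); cv2.imwrite('pics/w5.png',a)"
```

```text
time_s: 20.4
ee_pos: [849.1, 131.9, 555.6]
ee_rot: [-157.8, -17.4, -49.4]
force: [0.5, 0.1, -4.2]
gripper_width: 13.4
20.4 [  8.9  38.1  12.3  -2.2 101.7  53.9] [849. 132. 556.] 13.415951717823143 [ 0.5  0.1 -4.2] [-0.2   0.78  0.03]
out [ 0.501 -0.729  0.467] up [ 0.299 -0.36  -0.884]
tilt 27.907261083931765 drop deg +x 17.401266546868676 +y 21.102338937818526
```

View pics/w5.png

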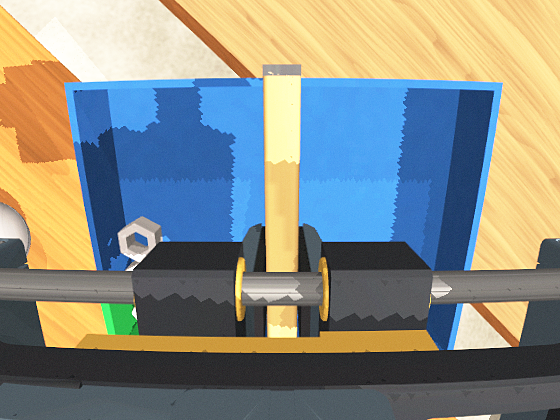

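Run:
```python
from h import *
# nut in tray coords: cast in tool frame (T=I) to plane tool z=41
q=cast('wrist',[(140,238)],41,np.eye(4))[0]; print('tray xy',-q[0],q[1])
T=tool(); p=project('top',[T[:3,3]])[0]; a,d=env.grab_frame('top'); x,y=int(p[0]),int(p[1]); print(x,y)
c=a[max(0,y-40):y+110,max(0,x-90):x+90]; cv2.imwrite('pics/t2.png',cv2.resize(c,None,fx=4,fy=4,interpolation=cv2.INTER_CUBIC))
```

```text
tray xy 88.98942892202118 4.933869454308805
215 64
```

View pics/t2.png

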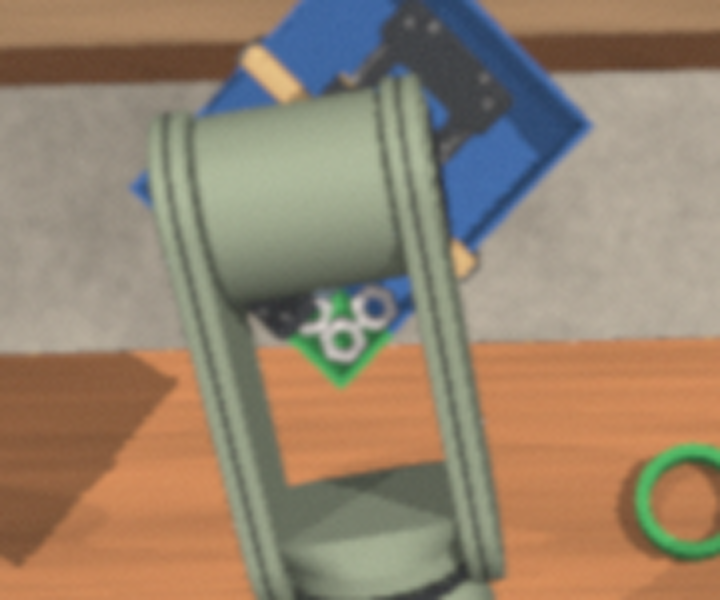

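Top view through the arm's fork: corner nut (345,340), neighbours along both walls at (375,305) and (310,315); the fourth is the one at tray (89,5), third in a column. It stands too far out, so rock the slope direction to drop it in.

```bash
python3 -m pendant '[{"xyz":[0,0,0],"roll":10,"jaw":1},{"xyz":[0,0,0],"roll":20,"jaw":1},{"xyz":[0,0,0],"roll":30,"jaw":1},{"xyz":[0,0,0],"roll":40,"jaw":1},{"xyz":[0,0,0],"roll":50,"jaw":1},{"xyz":[0,0,0],"roll":60,"jaw":1},{"xyz":[0,0,0],"roll":62,"jaw":1},{"xyz":[0,0,0],"roll":53,"jaw":1}]';python3 st.py; python3 -m pendant '[{"xyz":[0,0,0],"roll":-10,"jaw":1},{"xyz":[0,0,0],"roll":-20,"jaw":1},{"xyz":[0,0,0],"roll":-30,"jaw":1},{"xyz":[0,0,0],"roll":-40,"jaw":1},{"xyz":[0,0,0],"roll":-50,"jaw":1},{"xyz":[0,0,0],"roll":-58,"jaw":1},{"xyz":[0,0,0],"roll":-62,"jaw":1},{"xyz":[0,0,0],"roll":-62,"jaw":1}]';python3 st.py
python3 - <<'E'
from h import *
T=tool(); p=project('top',[T[:3,3]])[0]; a,d=env.grab_frame('top'); x,y=int(p[0]),int(p[1])
c=cv2.resize(a[max(0,y-40):y+85,max(0,x-60):x+60],None,fx=3.6,fy=3.6,interpolation=cv2.INTER_CUBIC)
w,_=env.grab_frame('wrist'); w=w[100:380,50:370]
H=max(c.shape[0],w.shape[0]); o=np.zeros((H,c.shape[1]+w.shape[1],3),np.uint8); o[:c.shape[0],:c.shape[1]]=c; o[:w.shape[0],c.shape[1]:]=w; cv2.imwrite('pics/m1.png',o); print(o.shape)
E
```

```text
time_s: 21.5
ee_pos: [849.0, 131.9, 555.6]
ee_rot: [-152.7, 6.0, -97.2]
force: [0.4, 0.5, -4.2]
gripper_width: 13.6
21.5 [  8.9  38.1  12.3  -2.2 101.7 106.6] [849. 132. 556.] 13.621013060806789 [ 0.4  0.5 -4.2] [-0.18  0.88  0.02]
out [-0.275 -0.841  0.466] up [-0.105 -0.456 -0.884]
tilt 27.895037552132262 drop deg +x -6.0032210826250685 +y 27.13019729301171
time_s: 22.5
ee_pos: [849.1, 132.0, 555.7]
ee_rot: [-160.7, -20.6, -40.5]
force: [0.4, -1.1, -4.8]
gripper_width: 13.4
22.5 [  8.9  38.1  12.3  -2.2 101.7  44.9] [849. 132. 556.] 13.42395095223546 [ 0.4 -1.1 -4.8] [-0.17  0.74 -0.04]
out [ 0.609 -0.641  0.467] up [ 0.352 -0.309 -0.884]
tilt 27.915465912803544 drop deg +x 20.605463537703855 +y 17.983884753587496
(450, 752, 3)
```

View pics/m1.png

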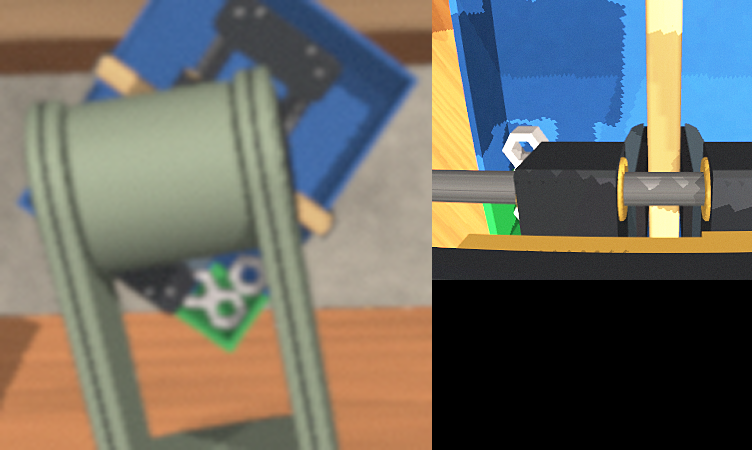

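Composite: three nuts at the green corner (left panel ~(225,300)), the fourth moved closer but still third in the column (wrist ~(143,248)). One stronger rock, then measure numerically.

```bash
cat > nut.py <<'E'
from h import *
w,_=env.grab_frame('wrist'); hsv=cv2.cvtColor(w,cv2.COLOR_BGR2HSV)
m=cv2.inRange(hsv,(0,0,90),(180,60,255)); m[:90]=0; m[262:]=0; m[:,:95]=0; m[:,430:]=0; m[238:,160:]=0; m[:,240:330]=0
for c in cv2.findContours(m,0,2)[0]:
    if cv2.contourArea(c)>60:
        b=cv2.boundingRect(c); u=(b[0]+b[2]/2,b[1]+b[3]/2); q=cast('wrist',[u],41,np.eye(4))[0]; print('blob',b,'tray xy',-q[0].round(1),q[1].round(1))
t,_=env.grab_frame('top'); cv2.imwrite('pics/tl.png',t); cv2.imwrite('pics/wl.png',w)
E
python3 nut.py
python3 -m pendant '[{"xyz":[0,0,0],"roll":10.5,"jaw":1},{"xyz":[0,0,0],"roll":21,"jaw":1},{"xyz":[0,0,0],"roll":31.5,"jaw":1},{"xyz":[0,0,0],"roll":42,"jaw":1},{"xyz":[0,0,0],"roll":52.5,"jaw":1},{"xyz":[0,0,0],"roll":63,"jaw":1},{"xyz":[0,0,0],"roll":73.5,"jaw":1},{"xyz":[0,0,0],"roll":84,"jaw":1}]';python3 nut.py; python3 -m pendant '[{"xyz":[0,0,0],"roll":-10.5,"jaw":1},{"xyz":[0,0,0],"roll":-21,"jaw":1},{"xyz":[0,0,0],"roll":-31.5,"jaw":1},{"xyz":[0,0,0],"roll":-42,"jaw":1},{"xyz":[0,0,0],"roll":-52.5,"jaw":1},{"xyz":[0,0,0],"roll":-63,"jaw":1},{"xyz":[0,0,0],"roll":-73.5,"jaw":1},{"xyz":[0,0,0],"roll":-84,"jaw":1}]';python3 st.py;python3 nut.py
```

```text
blob (120, 226, 44, 36) tray xy 88.1 9.0
time_s: 23.7
ee_pos: [849.0, 131.9, 555.5]
ee_rot: [-156.7, 15.8, -118.1]
force: [1.5, -0.2, -4.0]
gripper_width: 13.7
blob (121, 226, 44, 36) tray xy 87.7 8.8
time_s: 24.8
ee_pos: [849.0, 132.0, 555.6]
ee_rot: [-160.9, -20.8, -40.0]
force: [0.9, 0.0, -4.4]
gripper_width: 13.5
24.8 [  8.9  38.1  12.3  -2.2 101.7  44.4] [849. 132. 556.] 13.474359437224152 [ 0.9  0.  -4.4] [-0.19  0.76  0.02]
out [ 0.615 -0.636  0.467] up [ 0.355 -0.306 -0.884]
tilt 27.908215221518354 drop deg +x 20.76733819410699 +y 17.79060504601188
blob (120, 226, 44, 36) tray xy 88.1 9.0
```

```bash
python3 -m pendant '[{"xyz":[0,0,0],"roll":10.5,"jaw":1},{"xyz":[0,0,0],"roll":21,"jaw":1},{"xyz":[0,0,0],"roll":31.5,"jaw":1},{"xyz":[0,0,0],"roll":42,"jaw":1},{"xyz":[0,0,0],"roll":52.5,"jaw":1},{"xyz":[0,0,0],"roll":63,"jaw":1},{"xyz":[0.011,0.038,0],"roll":70,"jaw":1},{"xyz":[0,0,0],"roll":70,"jaw":1}]';python3 nut.py; python3 -m pendant '[{"xyz":[0,0,0],"roll":-10.5,"jaw":1},{"xyz":[0,0,0],"roll":-21,"jaw":1},{"xyz":[0,0,0],"roll":-31.5,"jaw":1},{"xyz":[0,0,0],"roll":-42,"jaw":1},{"xyz":[0,0,0],"roll":-52.5,"jaw":1},{"xyz":[0,0,0],"roll":-63,"jaw":1},{"xyz":[0,0,0],"roll":-70,"jaw":1},{"xyz":[0,0,0],"roll":-70,"jaw":1}]';python3 st.py;python3 nut.py
```

```text
time_s: 25.9
ee_pos: [845.6, 125.2, 541.6]
ee_rot: [-155.5, 8.9, -105.6]
force: [3.6, 0.3, -3.9]
gripper_width: 13.4
time_s: 27.0
ee_pos: [849.1, 132.1, 556.3]
ee_rot: [-160.6, -20.6, -40.7]
force: [0.6, -0.0, -4.3]
gripper_width: 13.8
27.0 [  8.9  38.1  12.3  -2.2 101.7  45. ] [849. 132. 556.] 13.754839254509495 [ 0.6 -0.  -4.3] [-0.13  0.81 -0.04]
out [ 0.607 -0.643  0.468] up [ 0.352 -0.311 -0.883]
tilt 27.993069567081275 drop deg +x 20.59899402267048 +y 18.100237901087443
```

The outlying nut has dropped out of that spot. One last composite look.

Run:
```python
from h import *
T=tool(); f=lambda a,k:cv2.resize(a,None,fx=k,fy=k,interpolation=cv2.INTER_CUBIC)
p=project('top',[T[:3,3]])[0].astype(int); a,_=env.grab_frame('top'); cv2.imwrite('pics/tf.png',a)
c=f(a[p[1]:p[1]+70,p[0]-40:p[0]+50],4.4)
p=project('side',[T[:3,3]])[0].astype(int); b,_=env.grab_frame('side')
e=f(b[max(0,p[1]-20):p[1]+70,max(0,p[0]-70):p[0]+60],2.9)
w,_=env.grab_frame('wrist'); w=cv2.resize(w,(373,280)); g=cv2.resize(a,(373,280))
o=np.zeros((600,800,3),np.uint8)
for im,x,y in((c,0,0),(e,400,0),(w,0,310),(g,400,310)):
    im=im[:600-y,:800-x]; o[y:y+im.shape[0],x:x+im.shape[1]]=im
cv2.imwrite('pics/final.png',o)
```

```text
(no output)
```

View pics/final.png

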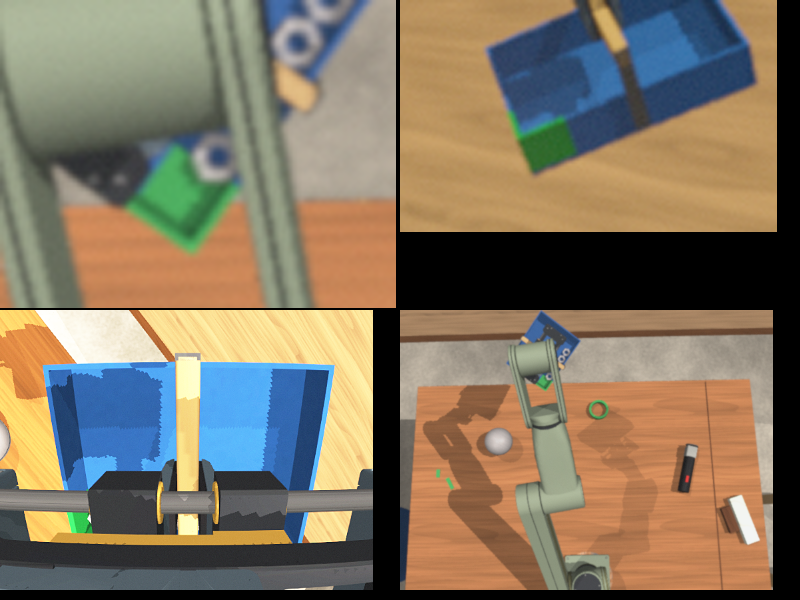

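Final composite shows the kick was too strong: two nuts ended up along the +y wall, past the handle upright (top crop ~(300,40)), with one at (210,155) sliding back. Bystanders are untouched. Let them slide back, and measure with numbers (viewing budget used).

```bash
cat > tn.py <<'E'
from h import *
import sys
def tray_T():   # tray frame (origin underside centre) in world from tool pose, x_t=-tool x, y_t=tool y
    T=tool(); A=np.eye(4); A[:3,:3]=np.diag([-1,1,-1]); A[:3,3]=[0,0,61]
    D=np.eye(4); D[:3,:3]=R.from_euler('x',-OFF,degrees=True).as_matrix()
    P=np.eye(4); P[2,3]=-80; Q=np.eye(4); Q[2,3]=80
    return T@A@Q@D@P
OFF=4.3
def look(n,show=True):
    B=tray_T(); a,_=env.grab_frame(n); hsv=cv2.cvtColor(a,cv2.COLOR_BGR2HSV)
    g=np.mgrid[-104:105:1,-79:80:1].reshape(2,-1).T; P=np.c_[g,np.full(len(g),20.),np.ones(len(g))]@B.T
    uv=project(n,P[:,:3]).astype(np.float32)
    im=cv2.remap(a,uv[:,0].copy().reshape(209,159),uv[:,1].copy().reshape(209,159),cv2.INTER_LINEAR)
    im=np.ascontiguousarray(im.transpose(1,0,2)[::-1]) # rows: y top=+79, cols x
    h=cv2.cvtColor(im,cv2.COLOR_BGR2HSV); ch=np.full(h.shape[:2],'.')
    ch[(h[...,1]>110)&(h[...,0]>95)&(h[...,0]<130)]='b'; ch[(h[...,1]>90)&(h[...,0]>40)&(h[...,0]<90)]='g'
    ch[(h[...,1]>50)&(h[...,1]<=110)&(h[...,0]>25)&(h[...,0]<90)]='a'; ch[(h[...,1]<70)&(h[...,2]>125)]='N'; ch[h[...,2]<60]='k'; ch[(h[...,1]>60)&(h[...,0]<25)]='w'
    for r in ch[2::8,2::4]: print(''.join(r))
    print('--')
if __name__=='__main__':
    for n in sys.argv[1:]: look(n)
E
python3 -m pendant '[{"xyz":[0,0,0],"roll":0,"jaw":1},{"xyz":[0,0,0],"roll":0,"jaw":1},{"xyz":[0,0,0],"roll":0,"jaw":1},{"xyz":[0,0,0],"roll":0,"jaw":1},{"xyz":[0,0,0],"roll":0,"jaw":1},{"xyz":[0,0,0],"roll":0,"jaw":1},{"xyz":[0,0,0],"roll":0,"jaw":1},{"xyz":[0,0,0],"roll":0,"jaw":1}]'; python3 tn.py top side
```

```text
time_s: 28.25
ee_pos: [849.1, 131.9, 555.6]
ee_rot: [-160.7, -20.6, -40.5]
force: [-0.5, -0.4, -4.6]
gripper_width: 13.3
bbbbbbbbbbbbbbbbbbbbbbbb.wwwwN..NNNN.NNN...ggg.NNN.g
bbbbbbbbbbbbbbbbbbbbbbbbbwwww.NNNN.NNNNN.NNNNNNNgNNN
bbbbbbbbbbbbbbbbbbbbbbbbb...NNNN.NNN...N...NNNNNNNNN
bbbbbbbbbbbbbbbbbbbbbbbb..NNNN.NNN......NNNNNNNNNNag
bbbbbbbbbbbbbbbbbbbbbb..NNNN.NNN.........NNNaggggggg
bbbb........bbbbbbb..NNNNN.NNN..NNNN........N.b.....
bbbb................NNNNNNNNN.NNNNNNNN..............
bbbb..............NNNNNNNNNNNNNNNNNNNNNN........kkkk
bbbb.........b.NNNNNNNNNNNNNNNNNNNNNNNNNNN.......kkk
bbbb..........NNNNNNNNNNNNNNNNNNNNNNNNNNNNNN.......k
bbbb.........NN..NNNNNNNNNNNNNNNNNNNNNNNNNNNNN......
bbbb.........b.NNN.NNNNNNNNNNNNNNNNNNNNNNNNNNNNN....
bbbb.........bbbb.NNNNNNNNNNNNNNNNNNNNNNNNNNNNNNNN..
bbbb................NNNNNNNNNNNNNNNNNNNNNNNNNNNNNNNN
bbbb..................NNNNNNNNNNNNNNNNNNNNNNNNNNNNNN
bbbb.......bbbbbbbbb....NNNNNNNNNNNNNNNNNNNNNNNNNNN.
bbbbbbbbbbbbbbbbbbbbbbbbb.NNNNNNNNNNNNNNNNNNNNNNN..N
bbbbbbbbbbbbbbbbbbbbbbbbb.wwNNNNNNNNNNNNNNNNNNNN.NNN
bbbbbbbbbbbbbbbbbbbbbbbbb
[... 446 characters left out ...]
bbbbbbbb
bbbbbbbbbbbbbbbbbbbbbbb...bbbbbbbbbbbbbbbbbbbbbbbbbb
bbbbbbbbbbbbbbbbbbbbbb....bbbbbbbbbbbbbbbbbbbbbbbbbb
bbbbbbbbbbbbbbbbbbbbbb.w..bbbbbbbbbbbbbbbbbbbbbbbbbb
bbbbbbbbbbbbbbbbbbbbbbww.bbbbbbbbbbbbbbbbbbbbbbbbbbb
bbbbbbbbbbbbbbbbbbbbb.ww..bbbbbbbbbbbbbbbbbbbbbbbbbb
bbbbbbbbbbbbbbbbbbbbb.w...bbbbbbbbbbbbbbbbbbbbbbbbbb
bbbbbbbbbbbbbbbbbbbbb.www.bbbbbbbbbbbbbbbbbbbbbbbbbb
bbbbbbbbbbbbbbbbbbbb.wwww.bbbbbbbbbbbbbbbbbbbbbbbbbb
bbbbbbbbbbbbbbbbbbbb.wwww.bbbbbbbbbbbbbbbbbbbbbbbbbb
bbbbbbbbbbbbbbbbbbbb.wwww.bbbbbbbbbbbbbbbbbbbbbbbbbb
kbbbbbbbbbbbbbbbbbbb.wwww.bbbbbbbbbbbbbbbbbbbbbbbbbb
kkkbbbbbbbbbbbbbbbbb.wwwwwk.bbbbbbbbbbbbbbbbbbbbbbbb
kkkkkkbbbbbbbbbbbbb.wwwwwwk.bbbbbbbbbbbbbbbbbbbbbbbb
--
```

```bash
cat > dn.py <<'E'
from tn import *
def occ():
    B=np.linalg.inv(tray_T()); ch=np.full((20,27),'.')
    for n in('side','top'):
        a,d=env.grab_frame(n); p=env.camera_params(n)
        v,u=np.mgrid[0:420,0:560]; k=d>0; px=np.c_[u[k],v[k]].astype(np.float64)
        q=cv2.undistortPoints(px.reshape(-1,1,2),p['camera_matrix'],p['D'])[:,0]; z=d[k]
        C=np.c_[q[:,0]*z,-q[:,1]*z,-z,np.ones(len(z))]; X=C@(B@p['cam_to_world']).T
        i=(abs(X[:,0])<105)&(abs(X[:,1])<80)&(X[:,2]>-5)&(X[:,2]<32)
        for x,y,zz in X[i][:,:3]: 
            r,c=int((79.9-y)//8),int((x+105)//8)
            if zz>14.5: ch[r,c]='N'
            elif ch[r,c]!='N': ch[r,c]='f'
    print('\n'.join(''.join(r) for r in ch))
occ()
E
python3 dn.py; python3 nut.py
```

```text
NNNNNNNNNNNNN.NNNNNNNNNNNNN
fffffffffffff......NNNNNNNN
fffffffffffff.....fNNNNNNNN
Nfffffffffff.......NNNNNNNN
Nfffffffffff........NNNfffN
Nff...ffff...........f.f...
Nff....ff.................N
Nfffffffffff..fffffffffff..
Nffffffffff..fffffffffffff.
Nffffffffff.fffffffffffffff
Nffffffffff..ffffffffffffff
Nffffffffff.fffffffffffffff
Nffffffffff.ffffffffffffffN
Nffffffffff.ffffffffffffff.
fffffffffff.fffffffffffffff
ffffNfffffffffffffffffffff.
ffffffffffffffffffffffffffN
ffffffffffffffffffffffffff.
fffffffffffffffffffffffffff
fffNNNNNfNffNfNNNNNNNNNNNNN
```

```bash
python3 -m pendant '[{"xyz":[0,0,0],"roll":-6,"jaw":1},{"xyz":[0,0,0],"roll":-12,"jaw":1},{"xyz":[0,0,0],"roll":-18,"jaw":1},{"xyz":[0,0,0],"roll":-24,"jaw":1},{"xyz":[0,0,0],"roll":-28,"jaw":1},{"xyz":[0,0,0],"roll":-28,"jaw":1},{"xyz":[0,0,0],"roll":-28,"jaw":1},{"xyz":[0,0,0],"roll":-28,"jaw":1}]'; sed -i "s/(20,27)/(18,32)/; s#int((79.9-y)//8),int((x+105)//8)#int((79.9-y)//4),int((x+23)//4)#; s/(abs(X\[:,0\])<105)&(abs(X\[:,1\])<80)/(abs(X[:,0]-41)<64)\&(abs(X[:,1]-44)<35.9)/" dn.py; python3 dn.py;python3 st.py
```

```text
time_s: 29.55
ee_pos: [849.0, 132.0, 555.6]
ee_rot: [-173.0, -27.1, -10.7]
force: [0.1, -0.3, -3.8]
gripper_width: 13.3
fNfNf..NNNffNNNNNNNNNNNNfffNNNfN
fffff....fffffNNNNffNNNNNfNNN...
fffff...fffffNNNNNNNNffNNf......
fffff...ffffNNfffNNNNff.........
fffff...ffffNNNffNNN............
fffff....fffNNff................
fffff...fffffN..................
fffff...ff......................
fffff........................NNN
fff.....................N..ffffN
........................NNNfffNN
......................ffNNNf..NN
ff.ff..f.f...f.f...fffffNNN.....
.f.fff.ffffff.f.ff.fff...N......
ffffffffffffff.fffff.f..........
f.f.fff.ffffffff.ff.f...........
ffffffffffffffffff.f..f.........
f..fffffff..fffff.fff.f.........
29.65 [  8.9  38.1  12.3  -2.2 101.7  16.9] [849. 132. 556.] 13.8833946203331 [-0.1 -0.5 -4.2] [-0.14  0.72  0.  ]
out [ 0.839 -0.281  0.466] up [ 0.455 -0.108 -0.884]
tilt 27.903934595987856 drop deg +x 27.092128229243404 +y 6.184373493068554
```

```bash
python3 -m pendant '[{"xyz":[0,0.035,0],"roll":0,"jaw":1},{"xyz":[0,0.065,0],"roll":0,"jaw":1},{"xyz":[0,0.085,0],"roll":0,"jaw":1},{"xyz":[0,0.095,0],"roll":5,"jaw":1},{"xyz":[0,0.1,0],"roll":11,"jaw":1},{"xyz":[0,0.1,0],"roll":17,"jaw":1},{"xyz":[0,0.1,0],"roll":20,"jaw":1},{"xyz":[0,0.1,0],"roll":20,"jaw":1}]'; python3 dn.py;python3 st.py; python3 nut.py
```

```text
time_s: 30.65
ee_pos: [836.2, 33.5, 544.8]
ee_rot: [-163.8, -23.0, -32.3]
force: [-0.3, 0.2, -5.6]
gripper_width: 13.9
NN.....ff.fNNfNNN.fNNNNNNNNNNNNN
....................NNNNN.fNNNNN
.....................NfNNNNNfNNN
......................ffNNNffffN
......................ffNNNfffNN
.......................NNNNNfNNN
......................NNNfNNNNNN
........................ff......
.........................f......
..........................NN....
..........................N.....
.........................NNNf.N.
.....f.....f...f..........NNNN..
...f.fffff.ffff.fff........fNN..
..fffffffff.ffffff.ffffff...N...
..ffff.fffffffffffff.ffff.......
..fffffffffffffff.fffff.f.......
.ff.fff.fff.ffffff.fffff.f......
30.75 [ 0.9 31.8 26.4  1.6 93.9 30.3] [836.  34. 545.] 13.785433645126401 [-0.  -0.2 -4.5] [-0.14  0.72 -0.03]
out [ 0.771 -0.433  0.467] up [ 0.391 -0.257 -0.884]
tilt 27.912203031637834 drop deg +x 23.046215424260332 +y 14.872968132427534
blob (127, 249, 24, 13) tray xy 90.9 16.8
```

```bash
python3 -m pendant '[{"xyz":[-0.03,0.03,0.02],"roll":5,"jaw":1},{"xyz":[-0.06,0.06,0.04],"roll":10,"jaw":1},{"xyz":[-0.09,0.09,0.06],"roll":12,"jaw":1},{"xyz":[-0.12,0.12,0.09],"roll":12,"jaw":1},{"xyz":[-0.14,0.14,0.12],"roll":12,"jaw":1},{"xyz":[-0.15,0.15,0.14],"roll":12,"jaw":1},{"xyz":[-0.15,0.15,0.15],"roll":12,"jaw":1},{"xyz":[-0.15,0.15,0.15],"roll":12,"jaw":1}]'; python3 dn.py;python3 st.py; python3 nut.py
```

```text
time_s: 31.85
ee_pos: [727.1, -17.9, 315.3]
ee_rot: [-159.3, -19.3, -44.5]
force: [-0.2, -0.1, -4.0]
gripper_width: 13.6
NNNNNf...ff.N.N..N.NN..f.f....f.
ff..f...........................
f...............................
f...............................
................................
.....................N..........
f..............NNN...NNNN..NN.N.
ff..............NN.....N....NNN.
ff.f.......f.f.....f......fNNNNN
ffff....fffff.f...ffff..ffNN..NN
fffff....fff.fffffffffffffN...NN
fffff...ffffffffffffffffffNfNNfN
fffff....fffffffff.fffffffNNNNNN
fffff....fffffffffff.ffffffNNN..
fff.f....fffffffffffffffff...N..
ffff....ffffffffffffffff.ff.....
ff.ff....ffffffffffffffffffff..f
fffff....fffffffff.ffffffffff.ff
31.95 [-4.1 16.1 83.7  5.  52.5 34.8] [727. -18. 317.] 13.528815616160784 [-0.2  0.  -4.3] [-0.18  0.72  0.03]
out [ 0.718 -0.517  0.466] up [ 0.331 -0.334 -0.882]
tilt 28.082381669993623 drop deg +x 19.35934437296226 +y 19.525743101743117
blob (128, 249, 23, 13) tray xy 90.6 16.8
```

```bash
python3 -m pendant '[{"xyz":[0.005,-0.005,-0.015],"roll":-10,"jaw":1},{"xyz":[0.015,-0.015,-0.04],"roll":-20,"jaw":1},{"xyz":[0.015,-0.015,-0.04],"roll":-24,"jaw":1},{"xyz":[0.036,0.041,-0.04],"roll":-24,"jaw":1},{"xyz":[0.053,0.086,-0.04],"roll":-24,"jaw":1},{"xyz":[0.062,0.11,-0.04],"roll":-22,"jaw":1},{"xyz":[0.066,0.12,-0.04],"roll":-14,"jaw":1},{"xyz":[0.066,0.12,-0.04],"roll":-6,"jaw":1}]'; python3 -m pendant '[{"xyz":[0,0,0],"roll":6,"jaw":1},{"xyz":[0,0,0],"roll":6,"jaw":1},{"xyz":[0,0,0],"roll":6,"jaw":1},{"xyz":[0,0,0],"roll":6,"jaw":1},{"xyz":[0,0,0],"roll":6,"jaw":1},{"xyz":[0,0,0],"roll":6,"jaw":1},{"xyz":[0,0,0],"roll":6,"jaw":1},{"xyz":[0,0,0],"roll":6,"jaw":1}]'; python3 dn.py;python3 st.py; python3 nut.py
```

```text
time_s: 33.05
ee_pos: [683.2, -154.4, 333.1]
ee_rot: [-161.4, -21.3, -38.9]
force: [0.3, -0.0, -3.6]
gripper_width: 13.6
time_s: 34.05
ee_pos: [683.2, -153.0, 332.2]
ee_rot: [-159.4, -19.2, -44.5]
force: [0.3, -0.2, -4.6]
gripper_width: 13.9
........N..ffNNf....N...........
................................
................................
................................
................................
..............NNNNNN.N.N.NNNNNN.
...............NNN..NNNNN..NNNNN
f.......fff.....N...........NNNN
ffff...ffffffff....ff...ffNNNNNN
ffff...fffffffff.ffffff.ffNN..NN
fff....fffffffffffffffffffNN..NN
fff....fffffffffffffffffffNNf.NN
fff....fffffffffffffffffffNNNNNN
fff....fffffffffffffffffff..NN..
fff....ffffffffffffffffffff..N..
fff....fffffffffffffffffffff....
fff....ffffffffffffffffffffff.ff
fff....ffffffffffffff.ffffffffff
34.15 [-18.6  14.   84.4  12.6  56.3  17.7] [ 683. -153.  332.] 13.44113012775337 [ 0.3 -0.  -4.2] [-0.14  0.72 -0.04]
out [ 0.849 -0.305  0.431] up [ 0.329 -0.333 -0.884]
tilt 27.908553320239292 drop deg +x 19.227131758136476 +y 19.42770672185162
blob (128, 250, 22, 12) tray xy 90.9 17.1
```

```bash
python3 -c "
from h import *
s=env.state();print(s['time_s'],s['qvel'].round(2)); env.job_done()"
```

```text
34.25 [-0.    0.1  -0.05 -0.09  0.03  0.03]
the job is handed in; nothing more can be done
```

I put the stray nut in the tray, lifted the tray by its handle and handed it in at 34.3 s, tilted with the green corner lowest and all four nuts resting in that corner.

- **Hold and tilt:** The tray is held still, TCP at 332 mm, and joint speeds were close to zero. The tool is tilted 28°, with about 19° of drop toward each of the tray's +x and +y sides. The pendant cannot pitch the tool, so I built up the tilt by repeatedly pulling against the elbow's limit. I then rolled the tool to turn the green corner downhill.
- **Nuts:** The last depth maps put them in an L in that corner, at about (92,66), (66,66), (40,66) and (92,38) mm in tray axes. The farthest is about 66 mm from the corner point. The nut in the corner itself and the lower row are partly hidden by the walls and the gripper, so their centres are inferred from the edges I could see.
- **What did not work:**
  - I tried to shake the nuts into a tighter 2x2 group. One kick was too strong and briefly sent them along the +y wall, but they slid back.
  - Two later kicks left the L as it was.
- **Other objects:** The last overview picture, at about 27 s, showed the ball, tape roll and grinder where they started. I did not look at them again after that. The arm and tray stayed well above the bench from then on.

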